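# Press the back cover of a round light-box sign home, crosswise

## Task

Fix the round back cover of the light-box sign by pushing its four black pins straight down, crosswise (each pin, then the one opposite, then the other two) and a little at a time: first a round to about half way, then a round in the same crosswise way until each stops hard and is snug, pushing firmly (15 to 20 N) but never ramming a pin (35 N breaks it), and going over again any that has worked loose. When the cover sits evenly and all four pins are snug, push the sliding keeper by its post all the way in over the cover's edge. Leave the other things on the table where they are.

Things in the scene. Friction and masses are not known exactly. Their poses are not given: they have to be found in the camera images.
- sign: round white light-box sign lying face down, fixed: drum 230 mm across, rim 44 mm above the table; origin at the centre of its underside, z up. Pins 1 to 4 stand at (x, y) = (56.6, 56.6), (-56.6, 56.6), (-56.6, -56.6), (56.6, -56.6) mm in its frame. The keeper's grey bracket (44 mm wide, 60 mm high over its side guides) sticks out to y = 187 mm. Three thin dowels reach 64 mm high.
- cover: loose aluminium disc, 200 mm across, 8 mm thick, origin at the centre of its underside. It lies on springy foam, underside about 50 mm above the table, and must come down 6 to 14 mm on to hard seats hidden right below the pins. The seat height differs from start to start and cannot be seen: feel for it. Pressed at one side, the cover tilts a little.
- pin1: push-in pin 1, at the sign's +x +y, opposite pin 3. Black cap 24 mm across, 12 mm thick, on a stem; origin at the centre of the cap's flat top. All four pins are alike: the top is 79 to 81 mm above the table at the start, about 72 mm half way, and anywhere from 59 to 67 mm when home (nearly the same for all four in one run). It moves only straight down and stays where left.
- pin2: push-in pin 2, like pin 1, at the sign's -x +y, opposite pin 4; origin at the centre of the cap's top. Friction of all pins: about 8 N to move, rising to about 10 N as the foam under the cover is squeezed; home, it stops dead.
- pin3: push-in pin 3, like pin 1, at the sign's -x -y, opposite pin 1; origin at the centre of the cap's top. A pin pushed with 15 to 20 N against its hard stop is left snug (it clamps the cover with more than 3 N); under 13 N leaves it loose; over 35 N breaks it. Pushing one pin can loosen another a little.
- pin4: push-in pin 4, like pin 1, at the sign's +x -y, opposite pin 2; origin at the centre of the cap's top
- keeper: sliding steel bolt, underside 54 mm and top 60 mm above the table, with an upright dark post 14 mm thick, 28 mm high; origin at the centre of the post's top. Slides along the sign's y: post at y = 137 to 140 mm when out, 118 mm when all the way in against its stop. Takes about 2.5 N, stays where left. Passes over the cover only when the cover is down.
- tape: bystander: roll of paper tape, 90 mm across, 24 mm high; not to be disturbed
- brush_pot: bystander: white pot of brushes, 72 mm across, about 145 mm high over the brushes; not to be disturbed
- screwdriver: bystander: screwdriver lying flat; not to be disturbed
- spares: bystander: small yellow tray 60 x 50 x 22 mm with spare pin caps; not to be disturbed
- paint_tin: bystander: small paint tin, 60 mm across, 60 mm high; not to be disturbed
- sign_blank: bystander: cloud-shaped red sign blank, about 180 x 130 x 18 mm; not to be disturbed
- spatula: bystander: filling knife (spatula) lying flat; not to be disturbed
Mind the look-alikes: they are no part of the job. There is more than one size of the cover; the one meant has the size given above.

How it is judged:
On the way, in this order (a step that is already met when the one before it is completed fails the run):
1. all four pins have been pushed part of the way (tops below 76 mm) and none is home yet (tops above 68.5 mm) (z of pin1 in the frame of sign between 0.0685 and 0.076 m and z of pin2 in the frame of sign between 0.0685 and 0.076 m and z of pin3 in the frame of sign between 0.0685 and 0.076 m and z of pin4 in the frame of sign between 0.0685 and 0.076 m), for 0.1 s.
2. all four pins are snug (each clamps the cover with more than 3 N) and the cover is down and level (contact force between each of pin1, pin2, pin3, pin4 and cover above 3 N and angle between cover's own z axis and vertical below 0.02 rad and z of cover in the frame of sign below 0.0455 m), for 0.2 s.
3. the keeper is pushed all the way in over the cover (y of keeper in the frame of sign below 0.1205 m), for 0.2 s.
At the end, for the whole second after the job is handed in: Each of the four pins clamps the cover with more than 3 N, the cover is down on its seats (underside less than 45.5 mm above the table), level within 0.02 rad and at rest, and the keeper is all the way in (post within 2.5 mm of its stop, at y below 120.5 mm in the sign's frame) (all of step 2 and y of keeper in the frame of sign below 0.1205 m and linear speed of cover below 0.01 m/s); the robot touches nothing.
It fails at once if two neighbouring pins are taken down (past 76 mm, or home past 68.5 mm) while the two opposite them are both still up: not crosswise ((z of each of pin1, pin2 in the frame of sign below 0.076 m and z of each of pin3, pin4 in the frame of sign above 0.076 m) or (z of each of pin2, pin3 in the frame of sign below 0.076 m and z of each of pin4, pin1 in the frame of sign above 0.076 m) or (z of each of pin3, pin4 in the frame of sign below 0.076 m and z of each of pin1, pin2 in the frame of sign above 0.076 m) or (z of each of pin4, pin1 in the frame of sign below 0.076 m and z of each of pin2, pin3 in the frame of sign above 0.076 m) or (z of each of pin1, pin2 in the frame of sign below 0.0685 m and z of each of pin3, pin4 in the frame of sign above 0.0685 m) or (z of each of pin2, pin3 in the frame of sign below 0.0685 m and z of each of pin4, pin1 in the frame of sign above 0.0685 m) or (z of each of pin3, pin4 in the frame of sign below 0.0685 m and z of each of pin1, pin2 in the frame of sign above 0.0685 m) or (z of each of pin4, pin1 in the frame of sign below 0.0685 m and z of each of pin2, pin3 in the frame of sign above 0.0685 m)).
It fails at once if a pin is pushed with more than 35 N (contact force between the fingers and pin1 above 35 N or contact force between the fingers and pin2 above 35 N or contact force between the fingers and pin3 above 35 N or contact force between the fingers and pin4 above 35 N).
It fails at once if the cover is tilted by more than 0.12 rad (angle between cover's own z axis and vertical above 0.12 rad).
It fails at once if a bystander is moved by more than 30 mm (distance of any of tape, brush_pot, screwdriver, spares, paint_tin, sign_blank, spatula from where it was at the start of the episode above 0.03 m).
It also fails if it takes over 72 s, if anything falls off the work surface, if the arm or the gripper's body presses on something with over 40 N, if the wrist force passes 120 N, or if a joint passes its speed limit or range.

## Robot

A 6-joint arm with a two-finger parallel gripper is mounted at the origin on the work surface. World frame = base frame: x ahead of the robot, y to its left, z up, the work surface at z = 0. Lengths are in m, angles in rad, forces in N, time in s.
With the tool pointing down it reaches from about 0.25 to 0.775 m from the base axis. Payload 4 kg.
Tool frame: the origin (TCP) lies at the very end of the fingers, on their centre line; the grasp point (between the pads) lies 19 mm behind it; z points along the fingers, y is the direction in which the jaws open and shut (so a half turn about z gives the same grasp; the last joint's range is limited). The gripper opens to 94 mm and grips with 3 to 60 N. Pads are 16 mm wide; open, the fingers measure 119 mm over their backs; the gripper's body (75 mm by 177 mm) begins 78 mm behind the grasp point.
Start: joints at [1.181, 0.087, 1.371, -0, 1.684, -0.103], TCP at [0.156, 0.528, 0.206] pointing down, gripper open.
Joint ranges: [-3.1, 3.1], [-0.76, 2.03], [0.27, 2.55], [-1.08, 4.22], [0.17, 2.65], [-2.57, 2.57]. Speed limits (rad/s): [2.79, 2.79, 3.14, 3.14, 3.14, 3.14].

## Interface

Orientations are given as [roll, pitch, yaw] about the fixed x, y, z axes, in that order (R = Rz(yaw) Ry(pitch) Rx(roll)).
In Python, from bench import robot, cams, models gives the robot as it stands.
- The arm moves only by the tool step_arm, never from a script. Its argument "series" is a list of rows, each a list of 5 numbers: the gripper command: -1 is shut, 1 is fully open, values between are in proportion, then the shift along the tool's x, y, z in mm, then the turn about the tool's z in degrees. A call has 1 to 20 rows; each row is the pose to reach, as a shift and turn from the pose commanded when the call began, along the tool's axes at that moment; what a row does not reach only later rows make up. A row lasts 1/8 s, in which the tool goes at most 62.5 mm and 10.7 degrees, less where a joint would pass 70% of its speed; a pose out of reach is approached as far as the arm can. A call with a gripper value outside its range is refused whole. The fingers move at their own pace and stop on an object; the grip force is fixed at half the most. Time passes only in rows, so rows that repeat a pose let the fingers close. It gives the time, the measured TCP pose, the force and the opening at its end, in the units of the state.
- robot.get_obs(): the state, without advancing time (a new reading comes with each control period).
- cams.snapshot(name): name is "side" or "top"; returns a dict with "pixels" (400x640x3 uint8, red, green, blue), "fov_y" (degrees; the focal length in pixels is half the picture's height over the tangent of half this angle, whatever the lens; pixels are square), "cx", "cy" (the principal point, pixels), "k1" (the pictures are not rectified: a ray, as slopes to the right and down, at radius r is drawn at 1 + k1 r^2 times it, then the intrinsics apply), "R" (3x3) and "t" (3): a world point X has camera coordinates R X + t. Camera axes: x right, y down, z forward; pixel columns grow to the right and rows downward; lengths in m; the calibration is good to about 2 mm. A picture is of the moment at which its call begins. There is no depth.
- robot.close_job(): hands the job in, once; it reports no verdict.
Trained networks look in a picture, given as the dict that the camera call returned (one of the last four; its "shot" number tells which), for a name from the list of things; names that differ only in an ending like _2 or _b are one class to them, and where a whole thing is asked for, a point or a joint stands for the part that bears it (a point fixed in the world has none). Each returns a list of dicts, best first, with "p" (0 to 1); they miss things now and then, are a little off and sometimes report something else, mostly with a low value. They report only what shows in the picture. A call takes as long as a camera call. They do not tell look-alikes from the thing itself.
- models.find_in(picture, label): "position" ([x, y, z] in m, in world coordinates, good to about 4 mm: the middle of the surface that is visible of it).
- models.pinpoint(picture, label): "position" ([x, y, z] in m, in world coordinates, good to about 4 mm: a listed point, or the origin of a listed thing).
The state is a dict: "time": time; "joint_positions": joint angles; "qvel": joint speeds; "joint_torque": joint torques, N m; "tool_pos": TCP position; "ee_rot": TCP orientation; "wrist_force": force on the tool from outside, world axes, zero at the start; "wrist_torque": the same for the moment, N m; "width": finger opening in m.
Only numpy, scipy, OpenCV 4.12 (cv2) and the standard library are available. Lean on these libraries where they do the work, as an engineer would, in place of code of your own. Each camera call takes 0.05 s, during which the arm holds its last target. There are 200 camera calls.

## Working session

There is one attempt and no reset: what is moved stays moved. The work goes in short steps, Python scripts to look and compute and a tool call to move; the robot and the scene stay as the last step left them, time stands still between calls to the robot, and variables do not carry over. Pictures are saved under pics/ and viewed, about 8 in all and at most 12, crops included, and the job is handed in when it is done.

Besides the shell and the picture viewer there is one more tool, called as a command line: name --pt "numbers of a row" for each row, then --argument value for the rest. step_arm: Moves the arm, as the interface text tells. Its arguments: {"type":"object","properties":{"series":{"type":"array","items":{"type":"array","items":{"type":"number"}}}},"required":["series"]}

```bash
mkdir -p pics
python3 - <<'E'
from bench import robot,cams,models
import cv2
for n in("top","side"):
    s=cams.snapshot(n); cv2.imwrite(f"pics/{n}0.png",s["pixels"][:,:,::-1])
    print(n,s["fov_y"],s["cx"],s["cy"],s["k1"])
    for l in("sign","cover","pin1","pin2","pin3","pin4","keeper"):
        print(l,[( [round(v,3) for v in d["position"]],round(d["p"],2)) for d in models.pinpoint(s,l)[:5]])
o=robot.get_obs();print(o)
E
```

```text
top 42.67649754442656 323.38001637758174 197.76196621371187 0.01963078154339286
sign []
cover [([0.252, 0.346, 0.0], 0.97), ([0.564, 0.047, 0.049], 0.61)]
pin1 [([0.63, 0.008, 0.078], 0.54), ([0.604, 0.119, 0.08], 0.5), ([0.493, 0.089, 0.078], 0.5), ([0.527, -0.023, 0.079], 0.39)]
pin2 [([0.63, 0.008, 0.078], 0.54), ([0.604, 0.119, 0.08], 0.5), ([0.493, 0.089, 0.078], 0.5), ([0.527, -0.023, 0.079], 0.39)]
pin3 [([0.63, 0.008, 0.078], 0.54), ([0.604, 0.119, 0.08], 0.5), ([0.493, 0.089, 0.078], 0.5), ([0.527, -0.023, 0.079], 0.39)]
pin4 [([0.63, 0.008, 0.078], 0.54), ([0.604, 0.119, 0.08], 0.5), ([0.493, 0.089, 0.078], 0.5), ([0.527, -0.023, 0.079], 0.39)]
keeper [([0.527, 0.175, 0.089], 0.7)]
side 50.46655059238583 313.2457788320027 199.24556918725187 0.018753566246436138
sign [([0.569, 0.052, -0.005], 0.89), ([0.744, -0.05, -0.001], 0.32)]
cover [([0.568, 0.051, 0.046], 0.63), ([0.255, 0.354, -0.0], 0.6)]
pin1 [([0.601, 0.117, 0.082], 0.6), ([0.496, 0.083, 0.081], 0.48), ([0.634, 0.006, 0.08], 0.47), ([0.524, -0.022, 0.081], 0.46)]
pin2 [([0.601, 0.117, 0.082], 0.6), ([0.496, 0.083, 
[... 372 characters left out ...]
, ([0.528, 0.179, 0.083], 0.38)]
{'time': 0.8, 'joint_positions': array([ 1.18089862e+00,  8.71564672e-02,  1.37070171e+00, -4.34653453e-05,
        1.68358512e+00, -1.03109508e-01]), 'qvel': array([-0.00143431, -0.00108   ,  0.00156449, -0.00052021,  0.0002427 ,
       -0.00021602]), 'joint_torque': array([ 3.28249189e-05, -3.39995778e+01, -3.02574027e+01,  7.15701305e-02,
        2.34948273e-02,  3.05677915e-06]), 'tool_pos': array([0.15561154, 0.52754723, 0.20552883]), 'ee_rot': array([3.14144854e+00, 5.83312141e-05, 2.85479956e+00]), 'wrist_force': array([-0.59267615, -0.24944914,  0.2591051 ]), 'wrist_torque': array([ 0.0090937 ,  0.02207376, -0.01317325]), 'width': 0.09404030851525996}
```

View pictures.

View pics/top0.png

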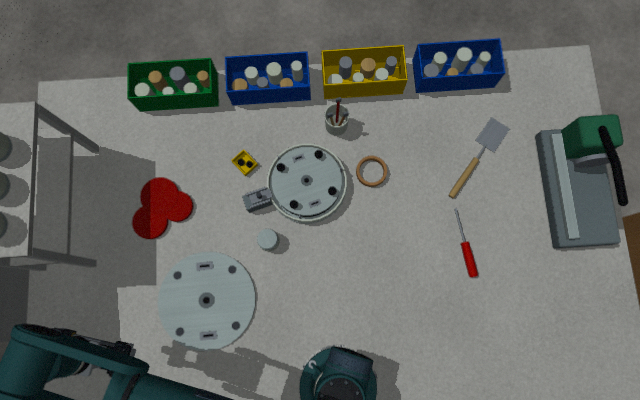

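View pics/side0.png

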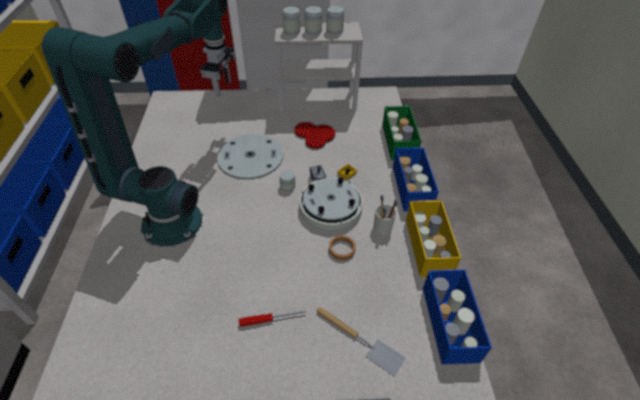

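```bash
cat > h.py <<'E'
import numpy as np, cv2
def proj(s,P):
    P=np.atleast_2d(P).astype(float); c=P@np.array(s["R"]).T+np.array(s["t"]); u=c[:,:2]/c[:,2:]
    f=200/np.tan(np.radians(s["fov_y"]/2)); r2=(u**2).sum(1,keepdims=True)
    return u*(1+s["k1"]*r2)*f+[s["cx"],s["cy"]]
C=np.array([.5636,.0471]); Y=np.radians(15.7)
def W(x,y,z): return np.array([C[0]+x*np.cos(Y)-y*np.sin(Y),C[1]+x*np.sin(Y)+y*np.cos(Y),z])
PINS=[(.0566,.0566),(-.0566,.0566),(-.0566,-.0566),(.0566,-.0566)]
E
python3 - <<'E'
from bench import cams,models
from h import *
out=[]
for n,(x0,y0,w) in dict(top=(230,120,130),side=(280,150,130)).items():
    s=cams.snapshot(n); k=6 if 1 else 0
    img=cv2.resize(s["pixels"][y0:y0+100,x0:x0+w,::-1],None,fx=4,fy=4,interpolation=cv2.INTER_CUBIC)
    for i,p in enumerate(PINS):
        u=(proj(s,W(*p,.080))[0]-[x0,y0]+.5)*4; cv2.drawMarker(img,tuple(int(v) for v in u),(0,0,255),0,10,1); cv2.putText(img,str(i+1),tuple(int(v)+10 for v in u),0,.5,(255,0,0),1)
    a=np.linspace(0,2*np.pi,60)
    for r,z in((.1,.058),(.115,.044)):
        q=np.array([W(r*np.cos(t),r*np.sin(t),z) for t in a]); u=((proj(s,q)-[x0,y0]+.5)*4).astype(int); cv2.polylines(img,[u],True,(0,160,0),1)
    u=(proj(s,W(0,.1385,.088))[0]-[x0,y0]+.5)*4; cv2.drawMarker(img,tuple(int(v) for v in u),(0,0,255),0,10,1)
    out.append(img)
    if n=="top":
        for l in("brush_pot","tape","paint_tin","spares"): print(l,[(np.round(d["position"],3),round(d["p"],2)) for d in models.find_in(s,l)[:2]])
cv2.imwrite("pics/crop.png",cv2.resize(np.vstack(out),None,fx=.75,fy=.75))
E
```

```text
brush_pot [(array([ 0.745, -0.053,  0.065]), 0.9)]
tape [(array([ 0.59 , -0.141,  0.023]), 0.85)]
paint_tin [(array([0.403, 0.162, 0.056]), 0.56)]
spares [(array([ 0.325, -0.388,  0.028]), 0.74), (array([0.644, 0.231, 0.012]), 0.54)]
```

View pics/crop.png

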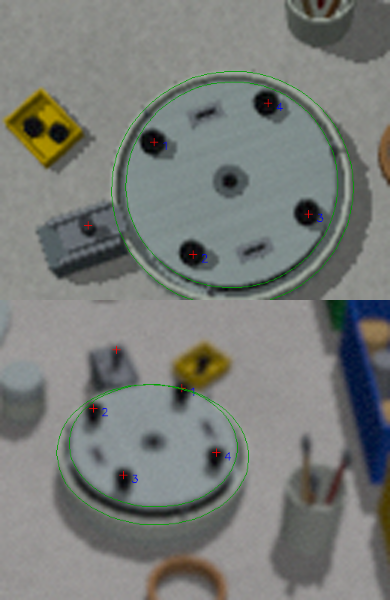

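step_arm --pt "-1 -54 -27 0 10" --pt "-1 -109 -54 0 20" --pt "-1 -163 -80 0 30" --pt "-1 -218 -107 0 40" --pt "-1 -272 -134 0 50" --pt "-1 -327 -161 0 57.9" --pt "-1 -381 -188 0 57.9" --pt "-1 -436 -214 0 57.9" --pt "-1 -490 -241 0 57.9" --pt "-1 -545 -268 0 57.9" --pt "-1 -545 -268 60 57.9" --pt "-1 -545 -268 105 57.9" --pt "-1 -545 -268 105 57.9" --pt "-1 -545 -268 105 57.9"

```text
time: 2.85
tool_pos: [0.6036, 0.1166, 0.1026]
ee_rot: [3.139, 0.0, 1.845]
wrist_force: [0.4, 0.2, 1.0]
width: 0.0007
```

step_arm --pt "-1 0 0 15 0" --pt "-1 0 0 20 0" --pt "-1 0 0 22 0" --pt "-1 0 0 24 0" --pt "-1 0 0 26 0" --pt "-1 0 0 28 0" --pt "-1 0 0 28 0"

```text
time: 3.72
tool_pos: [0.6024, 0.1165, 0.0747]
ee_rot: [3.141, -0.0, 1.844]
wrist_force: [-3.8, 1.0, 6.1]
width: 0.0003
```

step_arm --pt "-1 0 0 1 0" --pt "-1 0 0 2 0" --pt "-1 0 0 2 0"

```text
time: 4.1
tool_pos: [0.6024, 0.1165, 0.0729]
ee_rot: [3.141, -0.0, 1.844]
wrist_force: [-3.7, -0.1, 8.1]
width: 0.0007
```

step_arm --pt "-1 0 0 -20 0" --pt "-1 -38 -38 -20 0" --pt "-1 -76 -76 -20 0" --pt "-1 -113 -113 -20 0" --pt "-1 -113 -113 -20 0" --pt "-1 -113 -113 -13 0" --pt "-1 -113 -113 -9 0" --pt "-1 -113 -113 -6 0" --pt "-1 -113 -113 -4 0" --pt "-1 -113 -113 -2 0" --pt "-1 -113 -113 0 0" --pt "-1 -113 -113 0 0"

```text
time: 5.6
tool_pos: [0.5246, -0.0221, 0.0715]
ee_rot: [-3.141, 0.0, 1.846]
wrist_force: [-2.5, 0.4, 6.5]
width: 0.0002
```

step_arm --pt "-1 0 0 -20 0" --pt "-1 50 0 -20 0" --pt "-1 113 0 -20 0" --pt "-1 113 0 -20 0" --pt "-1 113 0 -13 0" --pt "-1 113 0 -9 0" --pt "-1 113 0 -6 0" --pt "-1 113 0 -4 0" --pt "-1 113 0 -2 0" --pt "-1 113 0 -0.5 0" --pt "-1 113 0 -0.5 0"

```text
time: 6.98
tool_pos: [0.4939, 0.0855, 0.0719]
ee_rot: [3.142, -0.002, 1.842]
wrist_force: [-3.0, 1.9, 6.7]
width: 0.0004
```

step_arm --pt "-1 0 0 -20 0" --pt "-1 -38 38 -20 0" --pt "-1 -76 76 -20 0" --pt "-1 -113 113 -20 0" --pt "-1 -113 113 -20 0" --pt "-1 -113 113 -13 0" --pt "-1 -113 113 -9 0" --pt "-1 -113 113 -6 0" --pt "-1 -113 113 -4 0" --pt "-1 -113 113 -2 0" --pt "-1 -113 113 0 0" --pt "-1 -113 113 0 0"

```text
time: 8.48
tool_pos: [0.6318, 0.0078, 0.0733]
ee_rot: [-3.141, 0.001, 1.845]
wrist_force: [-3.0, -1.6, 6.2]
width: 0.0005
```

step_arm --pt "-1 0 0 -20 0" --pt "-1 50 0 -20 0" --pt "-1 113 0 -20 0" --pt "-1 113 0 -20 0" --pt "-1 113 0 -6 0" --pt "-1 113 0 -2 0" --pt "-1 113 0 0 0" --pt "-1 113 0 2 0" --pt "-1 113 0 3.5 0" --pt "-1 113 0 5 0" --pt "-1 113 0 5 0"

```text
time: 9.85
tool_pos: [0.602, 0.1154, 0.0674]
ee_rot: [-3.14, -0.001, 1.842]
wrist_force: [-5.9, 1.3, 7.4]
width: 0.0005
```

step_arm --pt "-1 0 0 1 0" --pt "-1 0 0 2 0" --pt "-1 0 0 3 0" --pt "-1 0 0 3 0"

```text
time: 10.35
tool_pos: [0.602, 0.1154, 0.0647]
ee_rot: [-3.14, -0.001, 1.842]
wrist_force: [-5.6, 1.0, 9.1]
width: 0.0003
```

step_arm --pt "-1 0 0 1 0" --pt "-1 0 0 2 0" --pt "-1 0 0 2 0"

```text
time: 10.72
tool_pos: [0.602, 0.1154, 0.0634]
ee_rot: [-3.141, -0.001, 1.842]
wrist_force: [-5.8, 1.3, 12.3]
width: 0.0005
```

step_arm --pt "-1 0 0 1 0" --pt "-1 0 0 1 0"

```text
time: 10.98
tool_pos: [0.602, 0.1154, 0.0632]
ee_rot: [-3.141, -0.001, 1.842]
wrist_force: [-7.8, 0.4, 14.7]
width: 0.0006
```

step_arm --pt "-1 0 0 1 0" --pt "-1 0 0 1 0"

```text
time: 11.22
tool_pos: [0.6021, 0.1153, 0.063]
ee_rot: [-3.141, -0.001, 1.842]
wrist_force: [-9.1, 0.3, 16.6]
width: 0.0006
```

step_arm --pt "-1 0 0 -28 0" --pt "-1 -38 -38 -28 0" --pt "-1 -76 -76 -28 0" --pt "-1 -113 -113 -28 0" --pt "-1 -113 -113 -28 0" --pt "-1 -113 -113 -18 0" --pt "-1 -113 -113 -14 0" --pt "-1 -113 -113 -12 0" --pt "-1 -113 -113 -10 0" --pt "-1 -113 -113 -8 0" --pt "-1 -113 -113 -6 0" --pt "-1 -113 -113 -4 0" --pt "-1 -113 -113 -3 0" --pt "-1 -113 -113 -3 0"

```text
time: 12.98
tool_pos: [0.5241, -0.0224, 0.0638]
ee_rot: [-3.141, 0.0, 1.846]
wrist_force: [-5.8, -0.5, 10.6]
width: 0.0004
```

step_arm --pt "-1 0 0 1 0" --pt "-1 0 0 1.5 0" --pt "-1 0 0 1.5 0"

```text
time: 13.35
tool_pos: [0.5242, -0.0224, 0.0634]
ee_rot: [-3.141, 0.001, 1.846]
wrist_force: [-7.5, -0.9, 13.9]
width: 0.0003
```

step_arm --pt "-1 0 0 1 0" --pt "-1 0 0 1.3 0" --pt "-1 0 0 1.3 0"

```text
time: 13.72
tool_pos: [0.5242, -0.0224, 0.0631]
ee_rot: [-3.141, 0.001, 1.846]
wrist_force: [-9.4, -0.1, 18.6]
width: 0.0007
```

step_arm --pt "-1 0 0 -28 0" --pt "-1 50 0 -28 0" --pt "-1 113 0 -28 0" --pt "-1 113 0 -28 0" --pt "-1 113 0 -18 0" --pt "-1 113 0 -14 0" --pt "-1 113 0 -12 0" --pt "-1 113 0 -10 0" --pt "-1 113 0 -8 0" --pt "-1 113 0 -6 0" --pt "-1 113 0 -4 0" --pt "-1 113 0 -2 0" --pt "-1 113 0 -1 0" --pt "-1 113 0 -1 0"

```text
time: 15.48
tool_pos: [0.4935, 0.085, 0.063]
ee_rot: [-3.141, -0.001, 1.842]
wrist_force: [-7.0, 0.7, 15.0]
width: 0.0004
```

step_arm --pt "-1 0 0 0.8 0" --pt "-1 0 0 0.8 0"

```text
time: 15.72
tool_pos: [0.4935, 0.085, 0.0629]
ee_rot: [-3.141, -0.001, 1.842]
wrist_force: [-9.1, 0.2, 18.3]
width: 0.0007
```

step_arm --pt "-1 0 0 -28 0" --pt "-1 -38 38 -28 0" --pt "-1 -76 76 -28 0" --pt "-1 -113 113 -28 0" --pt "-1 -113 113 -28 0" --pt "-1 -113 113 -18 0" --pt "-1 -113 113 -14 0" --pt "-1 -113 113 -12 0" --pt "-1 -113 113 -10 0" --pt "-1 -113 113 -8 0" --pt "-1 -113 113 -6 0" --pt "-1 -113 113 -4 0" --pt "-1 -113 113 -2 0" --pt "-1 -113 113 -0.5 0" --pt "-1 -113 113 -0.5 0"

```text
time: 17.6
tool_pos: [0.6316, 0.0076, 0.0634]
ee_rot: [-3.142, 0.001, 1.845]
wrist_force: [-5.6, -1.6, 11.5]
width: 0.0004
```

step_arm --pt "-1 0 0 1 0" --pt "-1 0 0 1.8 0" --pt "-1 0 0 1.8 0"

```text
time: 17.98
tool_pos: [0.6317, 0.0077, 0.0631]
ee_rot: [3.141, 0.002, 1.845]
wrist_force: [-8.3, -2.3, 16.6]
width: 0.0007
```

step_arm --pt "-1 0 0 0.4 0" --pt "-1 0 0 0.4 0" --pt "-1 0 0 -22 0" --pt "-1 50 0 -22 0" --pt "-1 113 0 -22 0" --pt "-1 113 0 -22 0" --pt "-1 113 0 -12 0" --pt "-1 113 0 -7 0" --pt "-1 113 0 -5 0" --pt "-1 113 0 -3.5 0" --pt "-1 113 0 -2 0" --pt "-1 113 0 -2 0"

```text
time: 19.48
tool_pos: [0.602, 0.1151, 0.0632]
ee_rot: [-3.141, -0.0, 1.843]
wrist_force: [-7.4, -1.4, 13.3]
width: 0.0005
```

step_arm --pt "-1 0 0 0.8 0" --pt "-1 0 0 0.8 0"

```text
time: 19.73
tool_pos: [0.6021, 0.1151, 0.0631]
ee_rot: [-3.141, -0.0, 1.843]
wrist_force: [-8.3, -1.0, 15.2]
width: 0.0006
```

step_arm --pt "-1 0 0 0.9 0" --pt "-1 0 0 0.9 0"

```text
time: 19.98
tool_pos: [0.6021, 0.1151, 0.0629]
ee_rot: [-3.141, 0.0, 1.843]
wrist_force: [-9.9, -0.6, 18.5]
width: 0.0001
```

step_arm --pt "-1 0 0 -22 0" --pt "-1 -38 -38 -22 0" --pt "-1 -76 -76 -22 0" --pt "-1 -113 -113 -22 0" --pt "-1 -113 -113 -22 0" --pt "-1 -113 -113 -12 0" --pt "-1 -113 -113 -6 0" --pt "-1 -113 -113 -3.5 0" --pt "-1 -113 -113 -2 0" --pt "-1 -113 -113 0.5 0" --pt "-1 -113 -113 0.5 0"

```text
time: 21.35
tool_pos: [0.5244, -0.0223, 0.0626]
ee_rot: [-3.141, 0.001, 1.846]
wrist_force: [-11.1, 0.0, 22.3]
width: 0.0006
```

step_arm --pt "-1 0 0 -22 0" --pt "-1 50 0 -22 0" --pt "-1 113 0 -22 0" --pt "-1 113 0 -22 0" --pt "-1 113 0 -12 0" --pt "-1 113 0 -6 0" --pt "-1 113 0 -4 0" --pt "-1 113 0 -3 0" --pt "-1 113 0 -1.5 0" --pt "-1 113 0 -1.5 0"

```text
time: 22.6
tool_pos: [0.4937, 0.0851, 0.0628]
ee_rot: [-3.141, -0.001, 1.842]
wrist_force: [-8.6, 0.9, 19.1]
width: 0.0003
```

step_arm --pt "-1 0 0 -22 0" --pt "-1 -38 38 -22 0" --pt "-1 -76 76 -22 0" --pt "-1 -113 113 -22 0" --pt "-1 -113 113 -22 0" --pt "-1 -113 113 -12 0" --pt "-1 -113 113 -6 0" --pt "-1 -113 113 -4 0" --pt "-1 -113 113 -2.5 0" --pt "-1 -113 113 -1.3 0" --pt "-1 -113 113 -1.3 0"

```text
time: 23.98
tool_pos: [0.6317, 0.008, 0.0633]
ee_rot: [-3.141, -0.0, 1.845]
wrist_force: [-6.8, 0.8, 9.4]
width: 0.0005
```

step_arm --pt "-1 0 0 1.2 0" --pt "-1 0 0 2.2 0" --pt "-1 0 0 2.8 0" --pt "-1 0 0 2.8 0"

```text
time: 24.48
tool_pos: [0.6318, 0.008, 0.0631]
ee_rot: [-3.141, 0.0, 1.845]
wrist_force: [-10.2, -0.1, 18.2]
width: 0.0004
```

step_arm --pt "-1 0 0 -22 0" --pt "-1 50 0 -22 0" --pt "-1 113 0 -22 0" --pt "-1 113 0 -22 0" --pt "-1 113 0 -10 0" --pt "-1 113 0 -5 0" --pt "-1 113 0 -3 0" --pt "-1 113 0 -1.5 0" --pt "-1 113 0 -0.3 0" --pt "-1 113 0 -0.3 0"

```text
time: 25.72
tool_pos: [0.6022, 0.1154, 0.0629]
ee_rot: [3.141, -0.001, 1.842]
wrist_force: [-9.8, 0.3, 18.4]
width: 0.0001
```

step_arm --pt "-1 0 0 -22 0" --pt "-1 -38 -38 -22 0" --pt "-1 -76 -76 -22 0" --pt "-1 -113 -113 -22 0" --pt "-1 -113 -113 -22 0" --pt "-1 -113 -113 -12 0" --pt "-1 -113 -113 -6 0" --pt "-1 -113 -113 -3 0" --pt "-1 -113 -113 -1.5 0" --pt "-1 -113 -113 0.5 0" --pt "-1 -113 -113 0.5 0"

```text
time: 27.1
tool_pos: [0.5244, -0.0225, 0.0626]
ee_rot: [-3.141, 0.001, 1.846]
wrist_force: [-10.1, 0.2, 23.9]
width: 0.0003
```

step_arm --pt "-1 0 0 -22 0" --pt "-1 50 0 -22 0" --pt "-1 113 0 -22 0" --pt "-1 113 0 -22 0" --pt "-1 113 0 -12 0" --pt "-1 113 0 -6 0" --pt "-1 113 0 -4 0" --pt "-1 113 0 -2.5 0" --pt "-1 113 0 -1.0 0" --pt "-1 113 0 -1.0 0"

```text
time: 28.35
tool_pos: [0.4937, 0.0852, 0.0627]
ee_rot: [-3.141, -0.001, 1.842]
wrist_force: [-9.6, 1.2, 22.1]
width: 0.0004
```

step_arm --pt "-1 0 0 -22 0" --pt "-1 -38 38 -22 0" --pt "-1 -76 76 -22 0" --pt "-1 -113 113 -22 0" --pt "-1 -113 113 -22 0" --pt "-1 -113 113 -12 0" --pt "-1 -113 113 -6 0" --pt "-1 -113 113 -4 0" --pt "-1 -113 113 -2 0" --pt "-1 -113 113 -0.5 0" --pt "-1 -113 113 0.8 0" --pt "-1 -113 113 0.8 0"

```text
time: 29.85
tool_pos: [0.6318, 0.0079, 0.063]
ee_rot: [3.141, 0.001, 1.845]
wrist_force: [-8.7, -1.0, 16.8]
width: 0.0004
```

step_arm --pt "-1 0 0 -55 0" --pt "-1 57 -14 -55 0" --pt "-1 115 -28 -55 0" --pt "-1 173 -42 -55 0" --pt "-1 231 -56.5 -55 0" --pt "-1 231 -56.5 -55 0" --pt "-1 231 -56.5 -55 0" --pt "-1 231 -56.5 -30 0" --pt "-1 231 -56.5 -15 0" --pt "-1 231 -56.5 -15 0" --pt "-1 231 -56.5 -15 0"

```text
time: 31.22
tool_pos: [0.5169, 0.2143, 0.0734]
ee_rot: [3.141, -0.0, 1.843]
wrist_force: [0.1, -0.6, 0.1]
width: 0.0006
```

Run:
```python
from bench import cams,models
from h import *
out=[]
for n,(x0,y0,w) in dict(top=(230,120,130),side=(280,150,130)).items():
    s=cams.snapshot(n)
    out.append(cv2.resize(s["pixels"][y0:y0+100,x0:x0+w,::-1],None,fx=3,fy=3,interpolation=cv2.INTER_CUBIC))
    for l in ("pin1","cover"): print(n,l,[np.round(d["position"],3) for d in models.pinpoint(s,l)])
cv2.imwrite("pics/c2.png",np.vstack(out))
```

```text
top pin1 [array([ 0.527, -0.023,  0.062]), array([0.631, 0.007, 0.061]), array([0.494, 0.09 , 0.058]), array([0.605, 0.118, 0.064])]
top cover [array([0.567, 0.045, 0.041]), array([ 0.253,  0.348, -0.002])]
side pin1 [array([0.496, 0.087, 0.065]), array([ 0.529, -0.023,  0.062]), array([0.634, 0.009, 0.064]), array([0.604, 0.119, 0.063])]
side cover [array([0.57 , 0.05 , 0.039]), array([ 0.258,  0.351, -0.   ])]
```

View pics/c2.png

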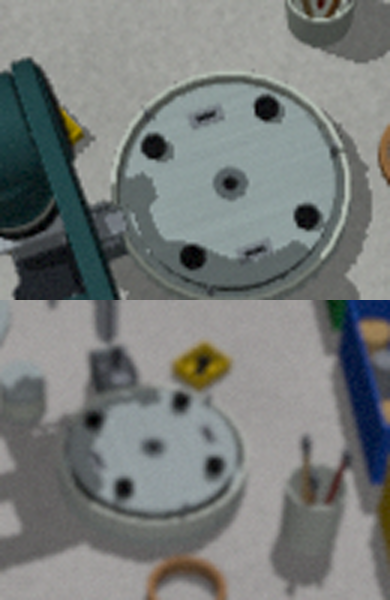

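step_arm --pt "-1 -8 0 0 0" --pt "-1 -14 0 0 0" --pt "-1 -19 0 0 0" --pt "-1 -24 0 0 0" --pt "-1 -29 0 0 0" --pt "-1 -34 0 0 0" --pt "-1 -38 0 0 0" --pt "-1 -38 0 0 0"

```text
time: 32.52
tool_pos: [0.5267, 0.1775, 0.0729]
ee_rot: [3.142, 0.001, 1.844]
wrist_force: [-1.2, 1.0, -0.2]
width: 0.0001
```

step_arm --pt "-1 -2 0 0 0" --pt "-1 -4 0 0 0" --pt "-1 -4 0 0 0"

```text
time: 32.9
tool_pos: [0.527, 0.1762, 0.0729]
ee_rot: [3.141, -0.004, 1.845]
wrist_force: [-1.1, 6.0, -0.1]
width: 0.0004
```

step_arm --pt "-1 -1.5 0 0 0" --pt "-1 -3 0 0 0" --pt "-1 -3 0 0 0"

```text
time: 33.28
tool_pos: [0.5271, 0.176, 0.073]
ee_rot: [3.141, -0.009, 1.846]
wrist_force: [-3.1, 13.0, 0.7]
width: 0.0006
```

step_arm --pt "-1 15 0 0 0" --pt "-1 30 0 0 0" --pt "-1 30 0 -50 0" --pt "-1 60 0 -100 0" --pt "-1 110 0 -110 0" --pt "-1 160 0 -110 0" --pt "-1 160 0 -110 0"

```text
time: 34.15
tool_pos: [0.484, 0.3282, 0.1829]
ee_rot: [3.141, 0.0, 1.849]
wrist_force: [-1.0, -1.5, 0.7]
width: 0.0007
```

Run:
```python
from bench import cams,models,robot
from h import *
out=[]
for n,(x0,y0,w) in dict(top=(230,120,130),side=(280,150,130)).items():
    s=cams.snapshot(n)
    img=cv2.resize(s["pixels"][y0:y0+100,x0:x0+w,::-1],None,fx=4,fy=4,interpolation=cv2.INTER_CUBIC)
    u=(proj(s,W(0,.118,.088))[0]-[x0,y0]+.5)*4; cv2.drawMarker(img,tuple(int(v) for v in u),(0,0,255),0,10,1)
    out.append(img)
    for l in ("keeper","pin1","cover"):
        print(n,l)
        for d in models.pinpoint(s,l):
            p=np.array(d["position"]); a,b=p[:2]-C; print("  sign frame mm",np.round(1e3*np.array([a*np.cos(Y)+b*np.sin(Y),-a*np.sin(Y)+b*np.cos(Y),p[2]])),round(d["p"],2))
cv2.imwrite("pics/c3.png",cv2.resize(np.vstack(out),None,fx=.75,fy=.75)); o=robot.get_obs(); print(o["wrist_force"],o["tool_pos"])
```

```text
top keeper
  sign frame mm [  2. 114.  83.] 0.66
top pin1
  sign frame mm [  2. 114.  88.] 0.67
  sign frame mm [ 56. -55.  62.] 0.61
  sign frame mm [60. 59. 64.] 0.52
  sign frame mm [-55. -56.  61.] 0.49
  sign frame mm [-54.  57.  58.] 0.44
top cover
  sign frame mm [-221.  374.    0.] 0.96
  sign frame mm [ 148. -144.    1.] 0.74
  sign frame mm [ 4.  1. 41.] 0.67
side keeper
  sign frame mm [  0. 117.  84.] 0.45
  sign frame mm [ 75. 424.   2.] 0.23
side pin1
  sign frame mm [-57.  57.  64.] 0.58
  sign frame mm [57. 57. 64.] 0.55
  sign frame mm [ 62. -56.  62.] 0.49
side cover
  sign frame mm [-215.  376.    0.] 0.77
  sign frame mm [ 6.  0. 38.] 0.71
[ 0.19330623 -0.85140711 -0.01747949] [0.48565316 0.32434908 0.18285847]
```

View pics/c3.png

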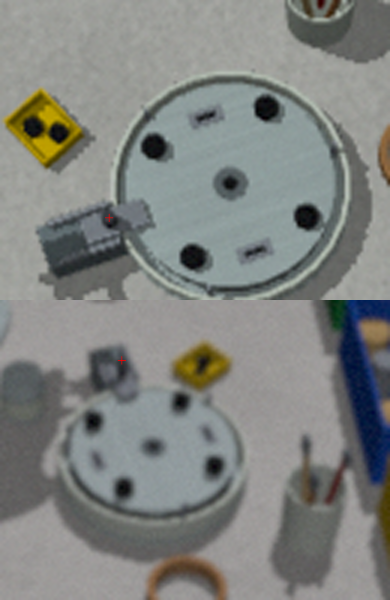

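The bolt reaches over the cover's edge, with the post at the expected in-position (top crop, about (109,217)). The four caps are level. I'm handing in.

```bash
python3 -c "
from bench import robot
print(robot.close_job())"
```

```text
the job is handed in; nothing more can be done
None
```

The cover is fixed with all four pins home, the keeper is all the way in, and the job was handed in at about 34 s of the 72 s allowed. No verdict was reported.

- **Pins:** I pushed them crosswise (1, 3, 2, 4), first to about 71.5–73.3 mm, then to the hard stop. I then went over all four twice more. On the last pass they stood at 62.6–63.0 mm and did not move any further.
- **Forces:** The final pushes were about 17 N (pin 4), 18 N (pin 1), 22 N (pin 2) and 24 N (pin 3), vertical component. Pins 2 and 3 went above the 15–20 N asked for. Sideways force of up to about 11 N came on top. The highest total I read was 26 N against the 35 N limit, but I only had readings at the end of each move.
- **Keeper:** I pushed the post until it stopped hard at about 13 N, which puts it at about y = 119 mm. The two final camera estimates were 114 and 117 mm (good to about 4 mm), and the picture shows the bolt lying over the cover's edge.
- **Cover and table:** The cameras put the cover's underside at about 38–41 mm and show the caps level. The nearby bystanders look undisturbed in the last crops. I did not look again at the screwdriver, the spatula or the sign blank, but the arm did not work near the first two and passed no lower than about 0.18 m on its way in.
- **Not measured:** The pins' clamping force can't be read directly; I inferred it from the push forces and the pins not moving.

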